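Turn the parts dish to the tub without losing the ball

ROBOT

A 6-joint arm with a two-finger parallel gripper is mounted at the origin on the work surface. World frame = base frame: x ahead of the robot, y to its left, z up, the work surface at z = 0. Lengths are in m, angles in rad, forces in N, time in s.
With the tool pointing down it reaches from about 0.3 to 0.775 m from the base axis. Payload 14.6 kg.
Tool frame: the origin (TCP) lies between the finger pads; the fingertips stand ctrl.tcp_to_tips ahead of it and the grasp point (between the pads) lies 2 mm behind it (ctrl.tcp_to_tips is the distance from the TCP to the fingertips, in m); z points along the fingers, y is the direction in which the jaws open and shut (so a half turn about z gives the same grasp; the last joint's range is limited). The gripper opens to 94 mm and grips with 3 to 60 N. Pads are 16 mm wide; open, the fingers measure 119 mm over their backs; the gripper's body (75 mm by 177 mm) begins 78 mm behind the grasp point.
Start: joints at [-1.374, 0.3, 1.521, -0, 1.321, -0.067], TCP at [0.143, -0.531, 0.2] pointing down, gripper open.
Joint ranges: [-3.03, 3.03], [-0.79, 2.21], [0.23, 2.52], [-1.04, 4.18], [0, 3.07], [-2.55, 2.55]. Speed limits (rad/s): [2.22, 2.22, 2.57, 3.14, 3.14, 3.14].

INTERFACE

Orientations are given as a rotation vector (axis times angle).
In Python, from plant import ctrl gives the robot as it stands. The module is installed in compiled form; this text tells all that it offers.
- The arm moves only by the tool drive_tool, never from a script. Its argument "commands" is a list of rows, each a list of 5 numbers: the closure in counts, from 0 (fully open) to 255 (shut), then the shift along the tool's x, y, z in m, then the turn about the tool's z in rad. A call has exactly 8 rows; each row is the pose to reach, as a shift and turn from the pose commanded when the call began, along the tool's axes at that moment; what a row does not reach only later rows make up. A row lasts 1/12 s, in which the tool goes at most 41.7 mm and 7.16 degrees, less where a joint would pass 70% of its speed; a pose out of reach is approached as far as the arm can. A call with a gripper value outside its range is refused whole. The fingers move at their own pace and stop on an object; "force" is the grip in N (left out, the last holds). Time passes only in rows, so rows that repeat a pose let the fingers close, or fill a call up. It gives the time, the measured TCP pose, the force and the opening at its end, in the units of the state.
- ctrl.observe(): the state, without advancing time (a new reading comes with each control period).
- ctrl.get_image(name): name is "scene" or "side" or "wrist"; returns (picture, depth): 480x640x3 uint8, red, green, blue; 480x640 float32, m along the optical axis (not along the pixel's ray), 0 where there is no reading.
- ctrl.camera_model(name): a dict with "fx", "fy", "cx", "cy" (pixels), "T" (4x4, takes a point from camera to world coordinates); the wrist camera has in their place "T_tool_cam" (4x4, takes a point from camera to tool coordinates, whose origin is the TCP and whose axes are the flange's). Camera axes: x right, y up, looking along -z (the intrinsics and any distortion apply to the point x, -y, -z); pixel columns grow to the right and rows downward; lengths in m; the calibration is good to about 2 mm. A picture is of the moment at which its call begins: read the wrist's pose just before it. camera_model takes no time and is no camera call.
- ctrl.sign_off(): hands the job in, once; it reports no verdict.
Trained networks look in the newest picture that a camera, given by its name, has taken for a name from the list of things; names that differ only in an ending like _2 or _b are one class to them, and where a whole thing is asked for, a point or a joint stands for the part that bears it (a point fixed in the world has none). Each returns a list of dicts, best first, with "p" (0 to 1); they miss things now and then, are a little off and sometimes report something else, mostly with a low value. They report only what shows in the picture. A call takes as long as a camera call. They do not tell look-alikes from the thing itself.
- ctrl.spot_in(camera, query): "extent" ([left, top, right, bottom] in pixels, round what is visible of it).
The state is a dict: "time_s": time; "q": joint angles; "qvel": joint speeds; "joint_efforts": joint torques, N m; "position": TCP position; "orientation": TCP orientation; "wrist_force": force on the tool from outside, world axes, zero at the start; "torque": the same for the moment, N m; "width": opening from 0.0 (shut) to 1.0 (fully open).
Only numpy, scipy, OpenCV 4.12 (cv2) and the standard library are available. Lean on these libraries where they do the work, as an engineer would, in place of code of your own. Each camera call takes 0.05 s, during which the arm holds its last target. There are 200 camera calls.

TASK

Flip the clear tub's lid right up, then pick the steel parts dish up by its black grip and turn it a quarter turn so that its pouring lip points squarely in over one end of the tub, keeping the dish level and the loose brass valve ball in the middle all the way. Finish still holding the dish there, steady and level, clear of the tub and no more than about 40 mm above the tub's rim, with the lip well inside the end wall and the middle of the dish still outside the tub, so that I can look the ball over before it is tipped in. Leave the spanner, screwdriver, torch and bleed key where they lie.

Things in the scene. Friction and masses are not known exactly. Their poses are not given: they have to be found in the camera images.
- tub: Clear plastic parts tub, open box 110 mm deep (its x) by 160 mm long (its y) by 60 mm tall, walls 3 mm, fixed to the bench. Origin under its centre; x points away from the robot to the long side with the hinge, y along its length; the two ends are at y = -80 and +80 mm, the rim at z = 60 mm. May be turned by up to about 15 degrees.
- tub_mouth (a point): Centre of the tub's mouth, at rim height (60 mm above the bench); axes as the tub.
- lid (a joint): Angle of the clear flip-top lid (114 x 164 x 3 mm) about the hinge along the tub's far long rim: 0 shut, about 1.57 upright, stop at 1.9. It starts shut or slightly ajar. Stiff hinge: it stays where it is left and moves with under 1 N at the tab.
- lid_tab (a point): Centre of the lid's blue thumb tab, a block 24 mm wide (along the hinge line) x 24 mm (out from the lid) x 22 mm tall that stands proud of the middle of the lid's front edge, 4 to 28 mm out from the tub's front wall; shut, its top is 81.5 mm and its underside 59.5 mm above the bench, with free space below it in front of the wall. It can be pinched from above across its 24 mm width and then turns between the fingers as the lid swings. Axes as the lid's.
- lid_hinge (a point): Point on the lid's hinge line, midway along it, 60.5 mm above the bench: 55 mm beyond the tub's centre along the tub's x. The hinge line runs along the tub's y; the tab's centre is 126 mm from the hinge line along the lid and 10 mm above it when shut.
- dish: Round pressed-steel parts dish, 108 mm across, 21 mm tall at its rim, foot 62 mm across, 0.11 kg or so. Origin under its centre; x points along the pouring lip, -x to the black grip, z up. It starts flat on the bench with the lip pointing away from the robot (within about 20 degrees).
- dish_centre (a point): Middle of the dish's floor, 3 mm above its underside. The floor rises outwards all round (4 degrees near the middle, then 9, then 16), so that the ball settles here when the dish is level.
- dish_lip (a point): End of the dish's pouring lip, 72 mm from the dish's centre along its x and 14.5 mm above its underside; the lip is a spout 20 mm wide at its end, a gap in the rim through which the ball can roll out.
- dish_grip (a point): Centre of the dish's black plastic grip, a bar 48 mm long (radial, along the dish's x) x 14 mm wide x 16 mm tall, 84 mm from the dish's centre along -x and 26 mm above the underside (bar from 18 to 34 mm). Axes as the dish. To be pinched from above across its 14 mm width.
- ball_center (a point): Centre of the loose brass valve ball, 22 mm diameter, 44 g, lying in the middle of the dish.
- spanner: Red adjustable spanner, 180 mm, lying flat between dish and tub. Leave it.
- screwdriver: Screwdriver with a yellow handle, 190 mm, lying farther back. Leave it.
- torch: Grey plastic torch, 140 mm long, 38 mm head, lying farther back. Leave it.
- bleed_key: Small steel radiator bleed key with a butterfly handle, 47 mm, lying farther back. Leave it.
Not all that is in view belongs to the job. There is more than one size of the tub; the one meant has the size given above.

How it is judged:
On the way, in this order (a step that is already met when the one before it is completed fails the run):
1. the tub's lid is flipped up (past about 80 degrees) (value of joint lid above 1.4 rad), for 0.2 s.
2. the dish is lifted clear of the bench by the gripper with the ball in its middle (height (world z) of dish above 0.02 m and contact force between the fingers and dish above 0.5 N and distance between ball_center and dish_centre below 0.025 m), for 0.2 s.
At the end, for the whole second after the job is handed in: Dish held by the gripper alone, still, level to 5 deg, underside 2-60 mm above the rim; lip end 4 mm or more inside the end wall, 14 mm from the long walls; dish middle outside; in line with the tub to 15 deg; ball within 11 mm of the middle; lid past 80 deg (value of joint lid above 1.4 rad and contact force between the fingers and dish above 0.5 N and contact force between dish and tub below 0.1 N and height (world z) of dish between 0.062 and 0.12 m and angle between dish's own z axis and vertical below 0.09 rad and linear speed of dish below 0.02 m/s and angular speed of dish below 0.15 rad/s and distance between ball_center and dish_centre below 0.016 m and y of dish_lip in the frame of tub between -0.073 and 0.073 m and x of dish_lip in the frame of tub between -0.038 and 0.038 m and (y of dish_centre in the frame of tub above 0.082 m or y of dish_centre in the frame of tub below -0.082 m) and angle between the x axis of dish and the y axis of tub, either way round below 0.26 rad); the arm keeps its last pose, push and grip.
It fails at once if the ball rolls well away from the middle of the dish (centres more than 25 mm apart sideways) (distance between ball_center and dish_centre above 0.0285 m).
It fails at once if the dish is tipped by more than 12 degrees (angle between dish's own z axis and vertical above 0.21 rad).
It fails at once if the spanner, screwdriver, torch or bleed key is moved by more than 20 mm (distance of any of spanner, screwdriver, torch, bleed_key from where it was at the start of the episode above 0.02 m).
It also fails if it takes over 56 s, if anything falls off the work surface, if the arm or the gripper's body presses on something with over 40 N, if the wrist force passes 120 N, or if a joint passes its speed limit or range.

## Working session

There is one attempt and no reset: what is moved stays moved. The work goes in short steps, Python scripts to look and compute and a tool call to move; the robot and the scene stay as the last step left them, time stands still between calls to the robot, and variables do not carry over. Pictures are saved under pics/ and viewed, about 8 in all and at most 12, crops included, and the job is handed in when it is done.

Besides the shell and the picture viewer there is one more tool, called in YAML: its name, and indented under it one key for each argument. drive_tool: Moves the arm, as the interface text tells. Its arguments: {"type":"object","properties":{"commands":{"type":"array"},"force":{"type":"number"}},"required":["commands"]}

```bash
mkdir -p pics; cat > h.py <<'E'
import numpy as np, cv2
from plant import ctrl
from scipy.spatial.transform import Rotation as R
def T_of(name,st=None):
    m=ctrl.camera_model(name)
    if 'T' in m: return m,np.array(m['T'])
    T=np.eye(4);T[:3,:3]=R.from_rotvec(st['orientation']).as_matrix();T[:3,3]=st['position']
    return m,T@np.array(m['T_tool_cam'])
def cloud(name):
    st=ctrl.observe();img,d=ctrl.get_image(name);m,T=T_of(name,st)
    v,u=np.mgrid[:480,:640]
    P=np.stack([(u-m['cx'])/m['fx']*d,-(v-m['cy'])/m['fy']*d,-d],-1)
    W=P@T[:3,:3].T+T[:3,3]; W[d==0]=np.nan
    return img,d,W
def ray(name,u,v,z,st=None):
    m,T=T_of(name,st); r=T[:3,:3]@np.array([(u-m['cx'])/m['fx'],-(v-m['cy'])/m['fy'],-1]);o=T[:3,3]
    return o+r*(z-o[2])/r[2]
def save(n,img): cv2.imwrite('pics/'+n+'.png',img[...,::-1])
E
python3 - <<'E'
from h import *
for c in ['scene','side']:
    img,d,W=cloud(c);save(c+'0',img);np.savez(c+'0.npz',img=img,W=W)
    m=ctrl.camera_model(c);print(c,{k:v for k,v in m.items() if k!='T'},np.round(np.array(m['T'])[:3,3],3))
    for q in ['tub','lid_tab','dish','dish_grip','dish_lip','ball_center','spanner','torch','screwdriver']:
        r=ctrl.spot_in(c,q)
        for x in r[:2]:
            e=x['extent'];u=(e[0]+e[2])/2;v=(e[1]+e[3])/2
            print(q,round(x['p'],2),np.round(e),np.round(W[int(v),int(u)],3))
s=ctrl.observe();print(s);print(ctrl.tcp_to_tips,ctrl.camera_model('wrist'))
E
```

```text
scene {'fx': 590.1537798810062, 'fy': 590.1537798810062, 'cx': 319.618965351652, 'cy': 252.4289009949989} [ 1.033 -0.479  0.86 ]
tub 0.87 [349. 166. 439. 255.] [0.574 0.214 0.07 ]
tub 0.78 [278.  84. 402. 185.] [0.353 0.303 0.089]
lid_tab 0.93 [276.  80. 395. 160.] [0.315 0.333 0.09 ]
lid_tab 0.84 [ 23. 203. 183. 321.] [ 0.291 -0.246  0.088]
dish 0.82 [184. 327. 253. 413.] [ 0.556 -0.225  0.006]
dish_grip 0.72 [183. 331. 257. 409.] [ 0.557 -0.224  0.005]
dish_grip 0.67 [216. 369. 228. 387.] [ 0.583 -0.236  0.024]
dish_lip 0.88 [185. 327. 256. 414.] [ 0.57  -0.229  0.024]
ball_center 0.56 [214. 367. 228. 385.] [ 0.577 -0.235  0.023]
spanner 0.61 [278. 274. 364. 332.] [ 0.59  -0.011  0.01 ]
torch 0.88 [363. 322. 439. 393.] [ 0.772 -0.018  0.032]
screwdriver 0.9 [452. 241. 541. 281.] [0.772 0.28  0.017]
screwdriver 0.59 [292. 413. 316. 448.] [ 0.737 -0.207  0.01 ]
side {'fx': 436.85763073846795, 'fy': 436.85763073846795, 'cx': 326.3119278688852, 'cy': 235.12069634494824} [0.291 0.7   0.871]
tub 0.94 [414. 159. 493. 248.] [ 0.297 -0.18   0.089]
tub 0.6 [256. 270. 334. 360.] [0.54  0.266 
[... 1067 characters left out ...]
0002953]), 'orientation': array([-3.11425887e+00, -4.13188302e-01,  3.34442645e-05]), 'wrist_force': array([ 0.22219541,  0.02123761, -0.75539063]), 'torque': array([-0.02873652,  0.05485359, -0.00891978]), 'width': 1.001503688071728}
0.017 {'fx': 363.13760448635526, 'fy': 363.13760448635526, 'cx': 319.0125555657125, 'cy': 243.71743529844036, 'T_tool_cam': array([[ 6.97225332e-04,  9.57327004e-01,  2.89006091e-01,
         8.52385784e-02],
       [ 9.99999392e-01, -9.14543004e-04,  6.16913664e-04,
        -5.29154263e-04],
       [ 8.54896608e-04,  2.89005485e-01, -9.57327059e-01,
        -1.85436911e-01],
       [ 0.00000000e+00,  0.00000000e+00,  0.00000000e+00,
         1.00000000e+00]])}
```

View pics/scene0.png

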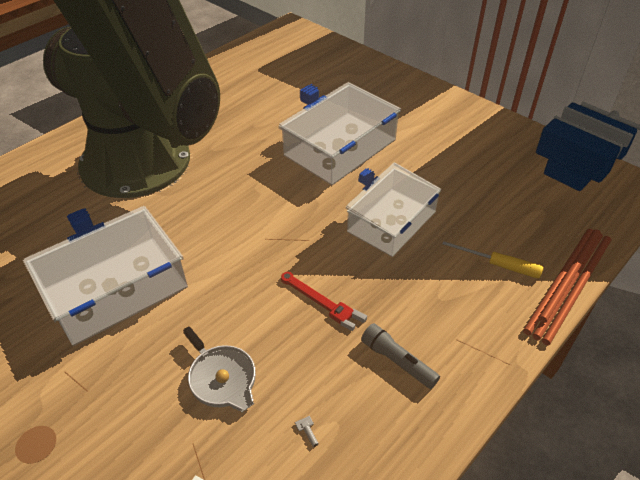

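View pics/side0.png

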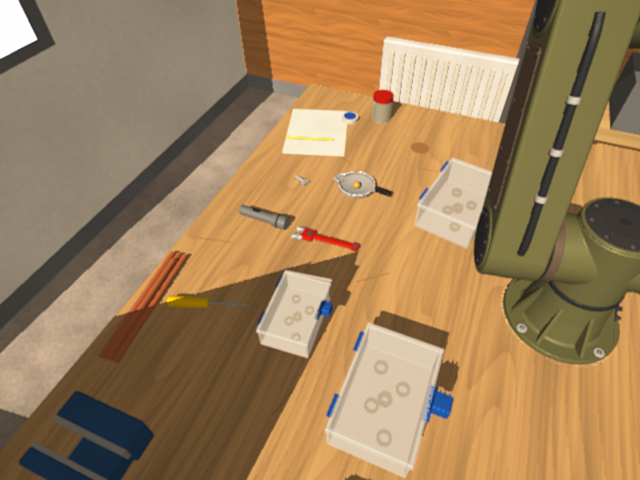

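The pictures show three look-alike tubs: scene px (340,130), (393,210) and (105,275). The dish is at (222,377) with its grip at (193,338), and the spanner lies between dish and middle tub. The smallest tub, in the middle, has its lid at about 65 mm and looks like the one meant. I'll measure all three.

```bash
python3 - <<'E'
from h import *
D={c:np.load(c+'0.npz') for c in ['scene','side']}
for nm,(x,y),r in [('A',(.55,.25),.15),('B',(.3,.35),.17),('C',(.3,-.21),.17)]:
  for c in D:
    W=D[c]['W'];img=D[c]['img'].astype(int)
    m=(np.hypot(W[...,0]-x,W[...,1]-y)<r)&(W[...,2]>.045)&(W[...,2]<.13)
    P=W[m];C=img[m]
    blue=(C[:,2]>C[:,0]*1.6)&(C[:,2]>70)
    wh=P[~blue&(P[:,2]>.055)]
    print(nm,c,len(wh),'z pct',np.round(np.percentile(wh[:,2],[5,25,50,75,95]),4),'lidrect',cv2.minAreaRect((wh[:,:2]*1000).astype(np.float32)))
    b=P[blue];
    if len(b):
      n,lab=cv2.connectedComponents((m&(img[...,2]>img[...,0]*1.6)&(img[...,2]>70)).astype(np.uint8))
      for i in range(1,n):
        q=W[lab==i]
        if len(q)>15: print('   blue',len(q),np.round(np.median(q,0),3),'top',np.round(np.percentile(q[:,2],95),4),'centre of top',np.round(np.mean(q[q[:,2]>np.percentile(q[:,2],60)],0),3))
    # tilt
    A=np.c_[wh[:,:2]-wh[:,:2].mean(0),np.ones(len(wh))];k=np.median(wh[:,2]);s=abs(wh[:,2]-k)<.01
    print('   slope',np.round(np.linalg.lstsq(A[s],wh[s,2],rcond=None)[0],4))
# dish
for c in D:
    W=D[c]['W'];img=D[c]['img'].astype(int)
    m=(np.hypot(W[...,0]-.57,W[...,1]+.235)<.14)&(W[...,2]>.012)&(W[...,2]<.05)
    dark=m&(img.max(-1)<60)
    rim=m&(W[...,2]>.017)&(W[...,2]<.025)&~dark
    yel=m&(img[...,0]>img[...,2]*1.8)&(W[...,2]>.014)
    print(c,'grip',dark.sum(),np.round(np.nanmean(W[dark],0),3),'rect',cv2.minAreaRect((W[dark][:,:2]*1000).astype(np.float32)),'rimcircle',cv2.minEnclosingCircle((W[rim][:,:2]*1000).astype(np.float32)),'ball',yel.sum(),np.round(np.mean(W[yel],0),3))
# spanner
    sp=(W[...,2]>.003)&(img[...,0]>130)&(img[...,1]<70)&(img[...,2]<70)&(abs(W[...,1])<.15)&(W[...,0]<.75)
    print('spanner',np.round(cv2.boxPoints(cv2.minAreaRect((W[sp][:,:2]*1000).astype(np.float32)))),np.round(W[sp][:,2].max(),3))
E
```

```text
A scene 4034 z pct [0.0633 0.0671 0.0702 0.0734 0.0773] lidrect ((542.8818359375, 241.5648651123047), (144.31980895996094, 170.90126037597656), 3.8005807399749756)
   blue 52 [0.481 0.237 0.096] top 0.0978 centre of top [0.481 0.235 0.097]
   slope [-0.0967 -0.0005  0.0703]
A side 3558 z pct [0.0622 0.0657 0.0687 0.0715 0.0745] lidrect ((542.2975463867188, 239.2266387939453), (143.9984588623047, 171.306640625), 4.469355583190918)
   blue 156 [0.482 0.241 0.092] top 0.0959 centre of top [0.481 0.236 0.095]
   slope [-0.0899 -0.0094  0.0686]
B scene 5661 z pct [0.0622 0.0874 0.0894 0.0906 0.0925] lidrect ((299.6353759765625, 352.604736328125), (237.20993041992188, 201.63015747070312), 89.1407241821289)
   blue 126 [0.22  0.355 0.115] top 0.1182 centre of top [0.217 0.354 0.117]
   blue 56 [0.234 0.353 0.091] top 0.0935 centre of top [0.235 0.347 0.092]
   blue 57 [0.397 0.42  0.089] top 0.0922 centre of top [0.397 0.42  0.091]
   blue 62 [0.395 0.283 0.088] top 0.0921 centre of top [0.394 0.283 0.09 ]
   slope [-0.0094  0.0057  0.0894]
B side 10937 z pct [0.085  0.0866 0.0876 0.0885 0.
[... 1021 characters left out ...]
8] top 0.0897 centre of top [ 0.376 -0.192  0.089]
   slope [-0.0014 -0.0058  0.0871]
scene grip 170 [ 0.498 -0.223  0.034] rect ((495.2320861816406, -222.4451904296875), (12.10973072052002, 45.68960189819336), 81.75852966308594) rimcircle ((561.05029296875, -230.6217803955078), 89.05045318603516) ball 212 [ 0.55  -0.231  0.025]
spanner [[491.  -1.]
 [494. -33.]
 [651. -18.]
 [648.  14.]] 0.019
side grip 59 [ 0.493 -0.22   0.032] rect ((492.71875, -221.9432373046875), (12.329023361206055, 45.9650764465332), 82.97938537597656) rimcircle ((559.0354614257812, -234.4757843017578), 88.43952178955078) ball 67 [ 0.532 -0.225  0.023]
spanner [[491.   9.]
 [493. -30.]
 [648. -23.]
 [647.  15.]] 0.017
```

Tub A, at about (0.545, 0.24) with its rim near 60 mm, is the one meant; the other two are about 200 x 234 mm with lids at 88 mm. Its lid is about 5° ajar and its tab is near (0.481, 0.237). I'll go over the tab first.

drive_tool:
  commands:
    - [0,0.04,-0.025,-0.01,0.05]
    - [0,0.08,-0.05,-0.02,0.1]
    - [0,0.12,-0.075,-0.03,0.15]
    - [0,0.155,-0.1,-0.04,0.19]
    - [0,0.19,-0.12,-0.05,0.19]
    - [0,0.225,-0.145,-0.05,0.19]
    - [0,0.26,-0.165,-0.05,0.19]
    - [0,0.295,-0.19,-0.05,0.19]
  force: 10

```text
time_s: 1.67
position: [0.3649, -0.2862, 0.2505]
orientation: [3.139, 0.115, 0.001]
wrist_force: [0.3, -1.0, 0.5]
width: 1.003
```

drive_tool:
  commands:
    - [0,0.01,-0.036,0,0]
    - [0,0.02,-0.072,0,0]
    - [0,0.03,-0.108,0,0]
    - [0,0.04,-0.144,0,0]
    - [0,0.05,-0.18,0,0]
    - [0,0.06,-0.216,0,0]
    - [0,0.07,-0.252,0,0]
    - [0,0.08,-0.288,0,0]

```text
time_s: 2.33
position: [0.4223, 0.0072, 0.2501]
orientation: [3.139, 0.116, 0.001]
wrist_force: [0.9, -0.1, -0.1]
width: 0.998
```

drive_tool:
  commands:
    - [0,0.01,-0.036,0,0]
    - [0,0.02,-0.072,0,0]
    - [0,0.03,-0.108,0,0]
    - [0,0.04,-0.144,0,0]
    - [0,0.05,-0.18,0,0]
    - [0,0.06,-0.21,0,0]
    - [0,0.065,-0.225,0,0]
    - [0,0.065,-0.227,0,0]

```text
time_s: 3.0
position: [0.4705, 0.2389, 0.2493]
orientation: [-3.139, -0.12, 0.001]
wrist_force: [0.2, -0.9, 0.3]
width: 1.002
```

```bash
python3 - <<'E'
from h import *
s=ctrl.observe();print(s['position'],s['orientation'],s['q'])
img,d,W=cloud('wrist');save('w1',img);np.savez('w1.npz',img=img,W=W)
b=(img[...,2]>img[...,0]*1.5)&(img[...,2]>60)
n,lab=cv2.connectedComponents(b.astype(np.uint8))
for i in range(1,n):
    q=W[lab==i];q=q[~np.isnan(q[:,0])]
    if len(q)>60:
        k=q[q[:,2]>np.percentile(q[:,2],50)]
        print(len(q),'px',np.mean(np.argwhere(lab==i),0)[::-1],np.round(q.mean(0),4),'top',np.round(k.mean(0),4),np.round(np.percentile(k,[3,97],axis=0),3).tolist(),cv2.minAreaRect((k[:,:2]*1000).astype(np.float32)))
print(ctrl.spot_in('wrist','lid_tab'),ctrl.spot_in('wrist','tub'))
E
```

```text
[0.47050888 0.23888598 0.24926809] [-3.13929170e+00 -1.19997082e-01  1.12692903e-03] [4.00249829e-01 2.16086835e-01 1.51140090e+00 2.64982823e-04
 1.41477294e+00 1.89459358e+00]
153 px [270.0974026   70.98701299] [0.6077 0.296  0.0646] top [0.6073 0.2964 0.0653] [[0.605, 0.283, 0.065], [0.61, 0.309, 0.066]] ((607.5962524414062, 296.0416259765625), (3.565373420715332, 27.92213249206543), 4.666354656219482)
154 px [377.0974026   71.01298701] [0.6153 0.1967 0.0645] top [0.6149 0.1977 0.0651] [[0.613, 0.184, 0.065], [0.617, 0.211, 0.066]] ((615.2327270507812, 196.917236328125), (3.574086904525757, 27.97300910949707), 4.245215892791748)
643 px [323.26511628 209.58604651] [0.4865 0.2369 0.0925] top [0.4826 0.2364 0.0954] [[0.474, 0.226, 0.094], [0.492, 0.247, 0.097]] ((484.43157958984375, 236.9595947265625), (21.3446044921875, 22.94486427307129), 3.992800235748291)
371 px [139.17066667 281.22133333] [0.3962 0.4198 0.0879] top [0.395  0.42   0.0893] [[0.392, 0.4, 0.088], [0.398, 0.439, 0.091]] ((395.3331298828125, 419.6512756347656), (41.27558517456055, 7.479559421539307), 88.88050079345703)
341 px [272.62170088 291.84457478] [0.395  0.2823 0.0881] top [0.3938 0.2824 0.0892] [[0.391, 0.263, 0.088], [0.397, 0.301, 0.09]] ((394.0284423828125, 282.2528381347656), (40.70844650268555, 7.282983779907227), 88.69512176513672)
715 px [201.33379694 442.06954103] [0.2194 0.351  0.1134] top [0.2168 0.3527 0.1148] [[0.206, 0.337, 0.114], [0.228, 0.367, 0.116]] ((216.79183959960938, 351.6076965332031), (34.14863967895508, 27.710845947265625), 86.68265533447266)
[{'extent': [97.4, 278.9, 317.5, 456.9], 'p': 0.97}, {'extent': [236.0, 75.0, 412.9, 228.0], 'p': 0.78}] [{'extent': [234.6, 67.6, 416.2, 226.9], 'p': 0.84}, {'extent': [580.3, 297.5, 639.9, 356.1], 'p': 0.61}, {'extent': [97.4, 253.6, 319.4, 453.0], 'p': 0.6}]
```

View pics/w1.png

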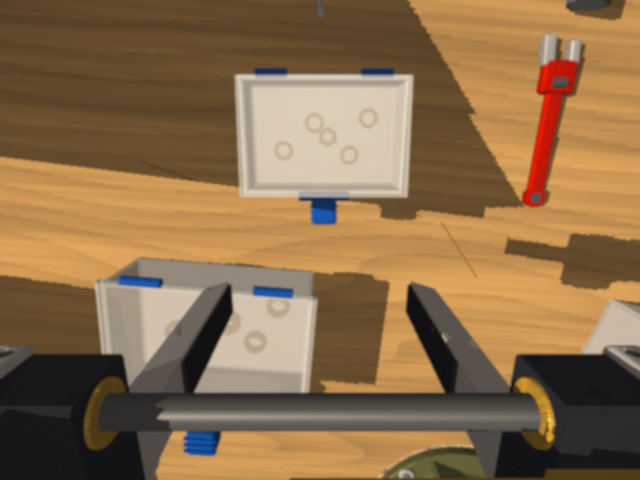

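The wrist view agrees: tab at px (323,211), hinge clips at (270,71) and (377,71). That gives tub yaw 4.4° and tub centre (0.557, 0.242). Next I descend and pinch the tab high.

drive_tool:
  commands:
    - [0,0.006,0.001,0.035,0]
    - [0,0.013,0.003,0.07,0]
    - [0,0.013,0.003,0.1,0]
    - [0,0.013,0.003,0.125,0]
    - [0,0.013,0.003,0.145,0]
    - [0,0.013,0.003,0.155,0]
    - [0,0.013,0.003,0.158,0]
    - [0,0.013,0.003,0.158,0]

```text
time_s: 3.82
position: [0.4838, 0.2339, 0.0922]
orientation: [3.139, 0.115, 0.0]
wrist_force: [0.1, 0.1, 0.7]
width: 1.003
```

drive_tool:
  commands:
    - [255,0,0,0,0]
    - [255,0,0,0,0]
    - [255,0,0,0,0]
    - [255,0,0,0,0]
    - [255,0,0,0,0]
    - [255,0,0,0,0]
    - [255,0,0,0,0]
    - [255,0,0,0,0]
  force: 8

```text
time_s: 4.48
position: [0.4837, 0.2345, 0.0919]
orientation: [-3.139, -0.116, 0.0]
wrist_force: [-0.1, 0.6, 0.1]
width: 0.471
```

drive_tool:
  commands:
    - [255,0,-0.002,0,0]
    - [255,0,-0.002,0,0]
    - [255,0,-0.002,0,0]
    - [255,0,-0.002,0,0]
    - [255,0,-0.002,0,0]
    - [255,0,-0.002,0,0]
    - [255,0,-0.002,0,0]
    - [255,0,-0.002,0,0]

```text
time_s: 5.15
position: [0.4835, 0.2364, 0.0918]
orientation: [-3.139, -0.116, -0.0]
wrist_force: [0.9, -0.2, -0.0]
width: 0.005
```

```bash
python3 - <<'E'
import numpy as np
c=lambda t:np.array([-126*np.cos(t)+10*np.sin(t),126*np.sin(t)+10*np.cos(t)])
t0=.093
for k,t in enumerate(np.linspace(t0,1.58,25)[1:]):
    d=c(t)-c(t0); print(k+1,round(t,2),np.round(d/1000,3))
E
```

```text
1 0.15 [0.002 0.008]
2 0.22 [0.004 0.015]
3 0.28 [0.006 0.023]
4 0.34 [0.009 0.03 ]
5 0.4 [0.013 0.037]
6 0.46 [0.016 0.044]
7 0.53 [0.021 0.05 ]
8 0.59 [0.025 0.057]
9 0.65 [0.03  0.063]
10 0.71 [0.036 0.068]
11 0.77 [0.041 0.074]
12 0.84 [0.048 0.079]
13 0.9 [0.054 0.083]
14 0.96 [0.061 0.087]
15 1.02 [0.067 0.091]
16 1.08 [0.074 0.094]
17 1.15 [0.082 0.097]
18 1.21 [0.089 0.1  ]
19 1.27 [0.097 0.102]
20 1.33 [0.104 0.103]
21 1.39 [0.112 0.104]
22 1.46 [0.12  0.105]
23 1.52 [0.128 0.105]
24 1.58 [0.136 0.104]
```

The fingers shut on nothing, so I'll look.

```bash
python3 - <<'E'
from h import *
s=ctrl.observe();print(s['position'],s['width'])
img,d,W=cloud('wrist')
i2,d2,W2=cloud('side'); 
x0,y0=230,230
out=np.hstack([img[60:360,170:470],cv2.resize(i2[250:370,240:360],(300,300))]);save('w2',out)
b=(i2[...,2]>i2[...,0]*1.6)&(i2[...,2]>70)&(np.hypot(W2[...,0]-.5,W2[...,1]-.24)<.06)
print(b.sum(),np.round(np.median(W2[b],0),4),np.round(np.percentile(W2[b],[3,97],axis=0),4))
E
```

```text
[0.48353666 0.23641679 0.09184689] 0.00457095856769861
7 [0.4819 0.2464 0.0754] [[0.4711 0.231  0.0722]
 [0.4942 0.2548 0.0898]]
```

View pics/w2.png

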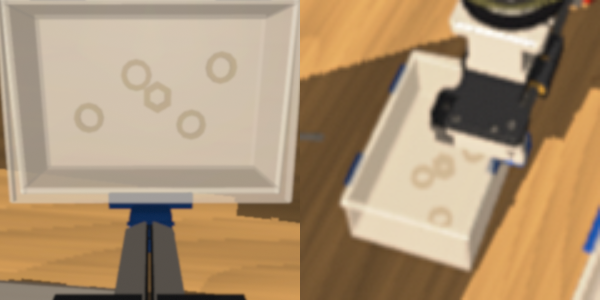

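```bash
python3 - <<'E'
from h import *
img,d,W=cloud('wrist')
for v in range(250,345,6): print(v,[(tuple(img[v,u]),np.round(W[v,u],3).tolist()) for u in (300,310,320,330,340)])
c=img[230:350,260:380];save('w3',cv2.resize(c,(600,600),interpolation=cv2.INTER_CUBIC))
E
```

```text
250 [((np.uint8(214), np.uint8(201), np.uint8(180)), [0.503, 0.25, 0.075]), ((np.uint8(214), np.uint8(201), np.uint8(179)), [0.503, 0.244, 0.075]), ((np.uint8(214), np.uint8(201), np.uint8(181)), [0.504, 0.238, 0.075]), ((np.uint8(214), np.uint8(201), np.uint8(180)), [0.504, 0.232, 0.075]), ((np.uint8(214), np.uint8(201), np.uint8(180)), [0.504, 0.226, 0.075])]
256 [((np.uint8(97), np.uint8(107), np.uint8(124)), [0.499, 0.25, 0.075]), ((np.uint8(101), np.uint8(109), np.uint8(125)), [0.499, 0.244, 0.074]), ((np.uint8(134), np.uint8(135), np.uint8(141)), [0.5, 0.238, 0.076]), ((np.uint8(157), np.uint8(154), np.uint8(153)), [0.5, 0.232, 0.075]), ((np.uint8(161), np.uint8(158), np.uint8(154)), [0.501, 0.226, 0.075])]
262 [((np.uint8(125), np.uint8(127), np.uint8(134)), [0.495, 0.249, 0.074]), ((np.uint8(125), np.uint8(126), np.uint8(133)), [0.496, 0.243, 0.075]), ((np.uint8(126), np.uint8(128), np.uint8(134)), [nan, nan, nan]), ((np.uint8(128), np.uint8(129), np.uint8(135)), [0.497, 0.232, 0.075]), ((np.uint8(128), np.uint8(129), np.uint8(136)), [0.497, 0.226, 0.075])]
268 [((np.uint8(73
[... 3815 characters left out ...]
])]
334 [((np.uint8(86), np.uint8(80), np.uint8(74)), [0.493, 0.245, 0.152]), ((np.uint8(85), np.uint8(80), np.uint8(73)), [0.493, 0.241, 0.152]), ((np.uint8(78), np.uint8(59), np.uint8(38)), [0.476, 0.236, 0.122]), ((np.uint8(86), np.uint8(80), np.uint8(74)), [0.494, 0.234, 0.151]), ((np.uint8(86), np.uint8(80), np.uint8(73)), [0.494, 0.23, 0.151])]
340 [((np.uint8(86), np.uint8(80), np.uint8(74)), [0.493, 0.245, 0.155]), ((np.uint8(86), np.uint8(79), np.uint8(73)), [0.494, 0.241, 0.156]), ((np.uint8(79), np.uint8(60), np.uint8(37)), [0.398, 0.23, 0.001]), ((np.uint8(86), np.uint8(80), np.uint8(74)), [0.494, 0.234, 0.155]), ((np.uint8(85), np.uint8(79), np.uint8(73)), [0.494, 0.23, 0.156])]
```

View pics/w3.png

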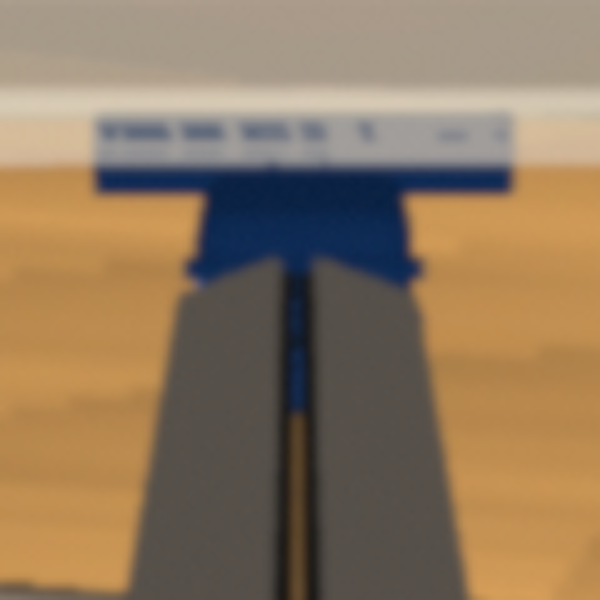

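```bash
python3 - <<'E'
from h import *
print(ctrl.tcp_to_tips)
D=np.load('w1.npz');W=D['W'];img=D['img']
# open: TCP z .2493
for v in range(282,320,6): print(v,[np.round(W[v,u],3).tolist() for u in (222,228,412,418,424)])
img,d,W=cloud('wrist'); s=ctrl.observe()
f=(abs(W[...,1]-.237)<.012)&(abs(img[...,0].astype(int)-86)<5)&(abs(img[...,2].astype(int)-73)<5)
print(f.sum(),np.round(np.percentile(W[f],[0,1,5],axis=0),4))
E
```

```text
0.017
282 [[0.389, 0.342, 0.06], [0.477, 0.288, 0.257], [0.485, 0.191, 0.257], [0.382, 0.105, -0.0], [0.384, 0.098, 0.001]]
288 [[0.477, 0.289, 0.265], [0.476, 0.287, 0.261], [0.483, 0.192, 0.26], [0.484, 0.19, 0.263], [0.484, 0.187, 0.263]]
294 [[0.476, 0.288, 0.269], [0.473, 0.287, 0.264], [0.482, 0.194, 0.267], [0.484, 0.192, 0.271], [0.485, 0.189, 0.272]]
300 [[0.475, 0.287, 0.275], [0.47, 0.286, 0.265], [0.478, 0.192, 0.265], [0.483, 0.193, 0.276], [0.485, 0.191, 0.279]]
306 [[0.472, 0.287, 0.275], [0.467, 0.286, 0.265], [0.476, 0.193, 0.267], [0.48, 0.193, 0.276], [0.483, 0.192, 0.282]]
312 [[0.47, 0.286, 0.277], [0.465, 0.286, 0.267], [0.472, 0.192, 0.267], [0.477, 0.193, 0.277], [0.483, 0.193, 0.287]]
318 [[0.467, 0.286, 0.278], [0.462, 0.286, 0.267], [0.47, 0.192, 0.269], [0.475, 0.192, 0.278], [0.48, 0.193, 0.289]]
2798 [[0.4889 0.2254 0.088 ]
 [0.4923 0.2264 0.104 ]
 [0.4926 0.2272 0.109 ]]
```

The last views show closed fingers above the tab: their tips are at z ≈ 0.100, the tab top at 0.093. The open-finger view agrees, with tips about 8 mm *behind* the reported TCP and not 17 mm ahead of it. I trust the physical evidence, so I reopen, go 26 mm lower and pinch again.

drive_tool:
  commands:
    - [115,0,0,0,0]
    - [115,0,0,0,0]
    - [115,0,0,0,0]
    - [115,0,0,0,0]
    - [115,0,0,0,0]
    - [115,0,0,0,0]
    - [115,0,0,0,0]
    - [115,0,0,0,0]

```text
time_s: 6.02
position: [0.4835, 0.2364, 0.0918]
orientation: [3.139, 0.116, -0.0]
wrist_force: [-0.7, -0.7, 0.2]
width: 0.528
```

drive_tool:
  commands:
    - [115,0,0,0.005,0]
    - [115,0,0,0.01,0]
    - [115,0,0,0.018,0]
    - [115,0,0,0.024,0]
    - [115,0,0,0.026,0]
    - [255,0,0,0.026,0]
    - [255,0,0,0.026,0]
    - [255,0,0,0.026,0]

```text
time_s: 6.68
position: [0.4837, 0.2365, 0.0661]
orientation: [-3.139, -0.116, -0.001]
wrist_force: [-0.4, -0.2, -0.9]
width: 0.372
```

drive_tool:
  commands:
    - [255,0,0,0,0]
    - [255,0,0,0,0]
    - [255,0,0,0,0]
    - [255,0,0,0,0]
    - [255,0,0,0,0]
    - [255,0,0,0,0]
    - [255,0,0,0,0]
    - [255,0,0,0,0]

```text
time_s: 7.35
position: [0.4836, 0.2359, 0.066]
orientation: [3.139, 0.116, 0.0]
wrist_force: [0.4, -5.7, 0.0]
width: 0.257
```

The opening is 24 mm, so the tab is held. Now I swing it along the arc.

drive_tool:
  commands:
    - [255,0.002,0.001,-0.008,0]
    - [255,0.004,0.001,-0.015,0]
    - [255,0.006,0.001,-0.023,0]
    - [255,0.009,0.001,-0.03,0]
    - [255,0.013,0.001,-0.037,0]
    - [255,0.016,0.001,-0.044,0]
    - [255,0.021,0.001,-0.05,0]
    - [255,0.025,0.001,-0.057,0]

```text
time_s: 8.02
position: [0.509, 0.2375, 0.1234]
orientation: [-3.139, -0.116, -0.0]
wrist_force: [2.7, 4.1, -4.0]
width: 0.256
```

drive_tool:
  commands:
    - [255,0.005,0,-0.006,0]
    - [255,0.011,0,-0.011,0]
    - [255,0.016,0,-0.017,0]
    - [255,0.023,0,-0.022,0]
    - [255,0.029,0,-0.026,0]
    - [255,0.036,0,-0.03,0]
    - [255,0.042,0,-0.034,0]
    - [255,0.049,0,-0.037,0]

```text
time_s: 8.68
position: [0.5579, 0.2411, 0.1601]
orientation: [-3.139, -0.116, 0.0]
wrist_force: [-1.2, 4.6, -0.1]
width: 0.256
```

drive_tool:
  commands:
    - [255,0.008,0,-0.003,0]
    - [255,0.015,0,-0.006,0]
    - [255,0.023,0,-0.008,0]
    - [255,0.03,0,-0.009,0]
    - [255,0.038,0,-0.01,0]
    - [255,0.046,0,-0.011,0]
    - [255,0.054,0,-0.011,0]
    - [255,0.059,0,-0.011,0]

```text
time_s: 9.35
position: [0.617, 0.2455, 0.1707]
orientation: [-3.139, -0.116, 0.0]
wrist_force: [-0.7, 5.1, -0.8]
width: 0.259
```

drive_tool:
  commands:
    - [60,0,0,0,0]
    - [60,0,0,0,0]
    - [60,0,0,0,0]
    - [60,0,0,0,0]
    - [60,0,0,0,0]
    - [0,0,0,-0.03,0]
    - [0,0,0,-0.06,0]
    - [0,0,0,-0.09,0]

```text
time_s: 10.02
position: [0.6159, 0.2451, 0.262]
orientation: [3.139, 0.116, -0.001]
wrist_force: [-0.7, -0.2, 0.0]
width: 0.785
```

drive_tool:
  commands:
    - [0,-0.015,0.03,0,0]
    - [0,-0.03,0.062,0,0.03]
    - [0,-0.045,0.095,0,0.06]
    - [0,-0.06,0.13,0,0.09]
    - [0,-0.075,0.165,0,0.12]
    - [0,-0.09,0.2,0,0.15]
    - [0,-0.1,0.235,0,0.18]
    - [0,-0.115,0.27,0,0.21]

```text
time_s: 10.68
position: [0.5208, -0.0341, 0.2611]
orientation: [3.134, -0.216, 0.001]
wrist_force: [0.5, 0.1, -0.3]
width: 0.999
```

```bash
python3 - <<'E'
from h import *
s=ctrl.observe();print(s['position'],s['orientation'])
for c in ['scene','side']:
    img,d,W=cloud(c); img=img.astype(int)
    b=(img[...,2]>img[...,0]*1.5)&(img[...,2]>60)&(np.hypot(W[...,0]-.61,W[...,1]-.245)<.06)&(W[...,2]>.15)
    print(c,b.sum(),np.round(np.nanmean(W[b],0),4),np.round(np.nanmax(W[b][:,2]) if b.sum() else 0,3))
    l=(abs(W[...,0]-.6)<.08)&(abs(W[...,1]-.245)<.09)&(W[...,2]>.085)&(W[...,2]<.17)&~b
    p=W[l];print(l.sum())
    if l.sum()>50:
        c0=p.mean(0);n=np.linalg.svd(p-c0,full_matrices=False)[2][2];print('n',np.round(n,3),np.round(c0,3))
    save('l'+c,img.astype(np.uint8))
E
```

```text
[ 0.52076553 -0.03408009  0.2611308 ] [ 3.13392065e+00 -2.15831870e-01  1.12078607e-03]
scene 197 [0.6154 0.244  0.1944] 0.203
1562
n [0.997 0.064 0.046] [0.608 0.234 0.127]
side 186 [0.6081 0.2492 0.1922] 0.201
945
n [-0.996 -0.075 -0.045] [0.604 0.246 0.129]
```

The lid is up at about 1.525 rad (plane normal z ≈ 0.046 from both cameras). On to the dish.

drive_tool:
  commands:
    - [0,-0.002,0.025,0.01,0]
    - [0,-0.004,0.055,0.02,0]
    - [0,-0.006,0.085,0.03,0]
    - [0,-0.008,0.115,0.04,0]
    - [0,-0.01,0.145,0.05,0]
    - [0,-0.012,0.17,0.055,0]
    - [0,-0.014,0.185,0.06,0]
    - [0,-0.014,0.19,0.06,0]

```text
time_s: 11.45
position: [0.481, -0.2202, 0.1999]
orientation: [-3.134, 0.216, 0.002]
wrist_force: [0.2, -0.0, -0.0]
width: 0.998
```

```bash
python3 - <<'E'
from h import *
s=ctrl.observe();print(s['position'],s['orientation'],s['q'])
img,d,W=cloud('wrist');save('w4',img);I=img.astype(int)
near=np.hypot(W[...,0]-.57,W[...,1]+.235)<.14
dark=near&(W[...,2]>.015)&(W[...,2]<.05)&(I.max(-1)<70)
g=dark&(W[...,2]>.029)
r=cv2.minAreaRect((W[dark][:,:2]*1000).astype(np.float32));print('grip',dark.sum(),g.sum(),np.round(np.nanmean(W[g],0),4),r,'z',np.round(np.percentile(W[dark][:,2],[5,50,95]),4))
p=W[g][:,:2];c=p.mean(0);v=np.linalg.svd(p-c,full_matrices=False)[2][0];print('axis deg',np.degrees(np.arctan2(v[1],v[0])))
yel=near&(I[...,0]>I[...,2]*1.9)&(W[...,2]>.014)&(W[...,2]<.04)
print('ball',yel.sum(),np.round(np.nanmean(W[yel],0),4),'px',np.argwhere(yel).mean(0)[::-1],'rect',np.round(np.percentile(W[yel],[2,98],axis=0),3).tolist())
rim=near&(W[...,2]>.0175)&(W[...,2]<.026)&~dark&~yel
q=W[rim][:,:2]; 
from scipy.optimize import least_squares
f=least_squares(lambda a:np.hypot(q[:,0]-a[0],q[:,1]-a[1])-.0535,[.578,-.234],loss='soft_l1',f_scale=.002);print('rim fit',rim.sum(),f.x)
E
```

```text
[ 0.48101554 -0.22021986  0.19992951] [-3.13387564e+00  2.16236119e-01  2.09016065e-03] [-4.98414980e-01  2.54129652e-01  1.57961318e+00 -3.24209281e-04
  1.30917009e+00  1.21024620e+00]
grip 510 510 [ 0.4961 -0.2232  0.0344] ((495.291259765625, -222.75816345214844), (10.752378463745117, 45.8744010925293), 82.4845962524414) z [0.0327 0.0344 0.0358]
axis deg 172.80885376293386
ball 500 [ 0.5573 -0.232   0.0251] px [321.26  141.494] rect [[0.472, -0.243, 0.018], [0.586, -0.218, 0.034]]
rim fit 1445 [ 0.57853011 -0.23412654]
```

View pics/w4.png

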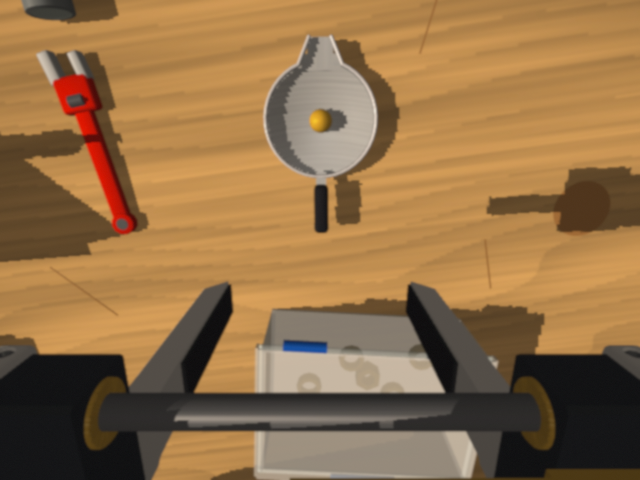

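The wrist view puts the ball at px (320,120) in mid-dish, the grip at (321,208) and the spanner well left. The rim fit (0.5785, -0.2341) and grip (0.4953, -0.2229) are 84 mm apart at -7.7°, as they should be. I descend pre-closed, 8 mm inward on the bar.

drive_tool:
  commands:
    - [170,0.006,0,0.03,0]
    - [170,0.013,0,0.06,0]
    - [170,0.02,0.001,0.085,0]
    - [170,0.022,0.001,0.1,0]
    - [170,0.022,0.001,0.11,0]
    - [170,0.022,0.001,0.12,0]
    - [170,0.022,0.001,0.125,0]
    - [170,0.022,0.001,0.125,0]

```text
time_s: 12.17
position: [0.5034, -0.2224, 0.0755]
orientation: [-3.134, 0.213, 0.001]
wrist_force: [0.1, -1.1, -0.2]
width: 0.47
```

drive_tool:
  commands:
    - [170,0,0,0.008,0]
    - [170,0,0,0.018,0]
    - [170,0,0,0.028,0]
    - [170,0,0,0.038,0]
    - [170,0,0,0.048,0]
    - [170,0,0,0.056,0]
    - [170,0,0,0.061,0]
    - [170,0,0,0.061,0]

```text
time_s: 12.83
position: [0.5029, -0.2226, 0.0135]
orientation: [-3.134, 0.214, 0.003]
wrist_force: [-0.3, 0.0, -0.8]
width: 0.331
```

```bash
python3 - <<'E'
from h import *
s=ctrl.observe();print(s['position'],s['orientation'],s['width'],s['wrist_force'])
img,d,W=cloud('wrist');I=img.astype(int)
T=np.eye(4);M=R.from_rotvec(s['orientation']).as_matrix();L=(W-s['position'])@M
fg=(abs(I[...,0]-86)<12)&(abs(I[...,2]-73)<12)&(abs(L[...,0])<.02)&(abs(L[...,1])<.05)&(abs(L[...,2])<.1)
for sgn in (1,-1):
    k=fg&(L[...,1]*sgn>0);p=L[k];print(k.sum(),np.round(np.percentile(p,[0.5,50,99.5],axis=0),4).tolist())
dark=(I.max(-1)<70)&(W[...,2]>.028)&(W[...,2]<.04)&(abs(L[...,1])<.012)&(abs(L[...,0])<.06);p=L[dark];print('grip local',dark.sum(),np.round(np.nanpercentile(p,[2,50,98],axis=0),4).tolist())
save('w5',cv2.resize(img[120:320,220:420],(600,600)))
E
```

```text
[ 0.50289954 -0.22256681  0.01348721] [-3.13355982e+00  2.13782080e-01  2.76271281e-03] 0.33141670711636606 [-0.28331018  0.0359028  -0.80194141]
2396 [[-0.0071, 0.0164, -0.0993], [0.0099, 0.0198, -0.0628], [0.0109, 0.0262, -0.0107]]
2262 [[-0.0046, -0.0275, -0.099], [0.01, -0.0213, -0.0637], [0.011, -0.0176, -0.0129]]
grip local 2023 [[-0.0283, -0.0044, -0.0224], [-0.0043, 0.0016, -0.0209], [0.0153, 0.0074, -0.0166]]
```

View pics/w5.png

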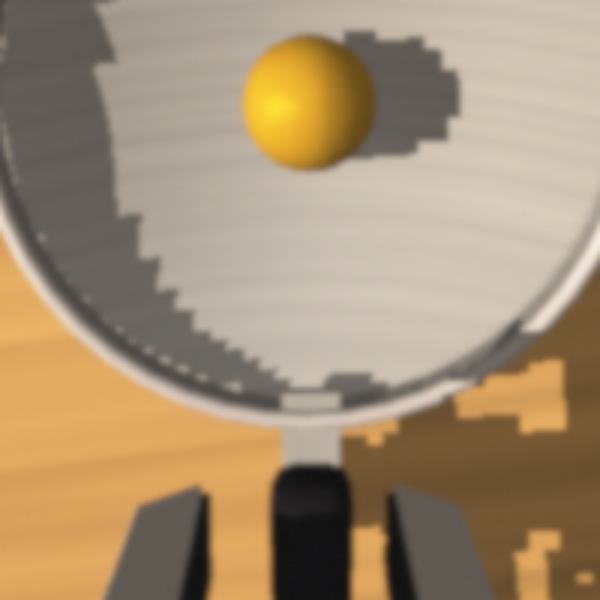

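The close view has the bar between the jaws, 1–2 mm to one side. I correct by 1.5 mm, go 4 mm lower and close.

drive_tool:
  commands:
    - [170,0,0.001,0.002,0]
    - [170,0,0.0015,0.004,0]
    - [170,0,0.0015,0.004,0]
    - [195,0,0.0015,0.004,0]
    - [205,0,0.0015,0.004,0]
    - [255,0,0.0015,0.004,0]
    - [255,0,0.0015,0.004,0]
    - [255,0,0.0015,0.004,0]
  force: 10

```text
time_s: 13.55
position: [0.5033, -0.2243, 0.011]
orientation: [3.134, -0.214, 0.0]
wrist_force: [-1.0, -0.4, 1.3]
width: 0.145
```

drive_tool:
  commands:
    - [255,0,0,0,0]
    - [255,0,0,0,0]
    - [255,0,0,0,0]
    - [255,0,0,0,0]
    - [255,0,0,0,0]
    - [255,0,0,0,0]
    - [255,0,0,0,0]
    - [255,0,0,0,0]
  force: 55

```text
time_s: 14.22
position: [0.5033, -0.2243, 0.0109]
orientation: [3.134, -0.214, 0.0]
wrist_force: [-0.8, -1.2, 2.3]
width: 0.146
```

```bash
python3 - <<'E'
from h import *
s=ctrl.observe();print(s['position'],s['orientation'],s['width'],s['wrist_force'])
E
```

```text
[ 0.50327815 -0.22432211  0.01087642] [ 3.13427967e+00 -2.13860733e-01  1.40951373e-04] 0.14608471453553376 [-0.77217453 -1.22231354  2.31194226]
```

Gripped (13.7 mm). I lift gently and check level and ball.

drive_tool:
  commands:
    - [255,0,0,-0.001,0]
    - [255,0,0,-0.003,0]
    - [255,0,0,-0.007,0]
    - [255,0,0,-0.012,0]
    - [255,0,0,-0.018,0]
    - [255,0,0,-0.024,0]
    - [255,0,0,-0.028,0]
    - [255,0,0,-0.03,0]

```text
time_s: 14.88
position: [0.5035, -0.2244, 0.0418]
orientation: [3.134, -0.214, 0.002]
wrist_force: [0.0, 0.9, -2.9]
width: 0.143
```

```bash
cat > chk.py <<'E'
from h import *
from scipy.optimize import least_squares
s=ctrl.observe();print(s['time_s'],np.round(s['position'],4),np.round(s['orientation'],4),'w',round(s['width'],3),np.round(s['wrist_force'],1),np.round(s['torque'],2))
img,d,W=cloud('wrist');I=img.astype(int);M=R.from_rotvec(s['orientation']).as_matrix()
yaw=np.arctan2(M[1,0],M[0,0]);e=M[:,0];c0=s['position']+.075*e
near=(np.hypot(W[...,0]-c0[0],W[...,1]-c0[1])<.056)&(abs(W[...,2]-s['position'][2])<.03)
yel=near&(I[...,0]>I[...,2]*1.9)
q=W[near&~yel];q=q[q[:,2]>s['position'][2]-.03]
# symmetric paraboloid-ish fit gives tilt about the dish axes
A=np.c_[q[:,:2]-c0[:2],np.ones(len(q)),((q[:,:2]-c0[:2])**2).sum(1)]
k=np.linalg.lstsq(A,q[:,2],rcond=None)[0];g=k[:2]
print('yaw',round(np.degrees(yaw),2),'tilt deg along x',round(np.degrees(g@e[:2]),2),'across',round(np.degrees(g@M[:2,1]),2))
rr=np.hypot(W[...,0]-c0[0],W[...,1]-c0[1])
b=W[yel];h=b[b[:,2]>np.percentile(b[:,2],80)].mean(0)
L=(W-c0)@M
print('ball top rel dish centre (tool x,y)',np.round((h-c0)@M,4),'n',yel.sum(),'mean',np.round(np.nanmean(L[yel],0),4))
rimm=(abs(rr-.0535)<.006)&(abs(W[...,2]-s['position'][2]-.01)<.012)&(I.max(-1)>120)
p=W[rimm];f=least_squares(lambda a:np.hypot(p[:,0]-a[0],p[:,1]-a[1])-.0535,c0[:2],loss='soft_l1',f_scale=.001).x
B=np.c_[p[:,:2]-f,np.ones(len(p))];top=p[:,2]
print('rim fit centre local',np.round((np.r_[f,c0[2]]-c0)@M,4),'n',len(p))
for nm,sel in [('lip side',(p[:,:2]-f)@e[:2]>.035),('grip side',(p[:,:2]-f)@e[:2]<-.035),('y+',(p[:,:2]-f)@M[:2,1]>.035),('y-',(p[:,:2]-f)@M[:2,1]<-.035)]:
    if sel.sum(): print(nm,sel.sum(),'rim z p90',np.round(np.percentile(top[sel],90),4))
import sys
if len(sys.argv)>1: save(sys.argv[1],img)
E
python3 chk.py w6
```

```text
14.8833 [ 0.5035 -0.2244  0.0418] [ 3.1339e+00 -2.1370e-01  1.6000e-03] w 0.143 [ 0.   0.9 -2.9] [-0.    0.11  0.01]
yaw -7.8 tilt deg along x -0.75 across 0.4
ball top rel dish centre (tool x,y) [-0.0002 -0.0008 -0.0141] n 1560 mean [ 0.0002 -0.0009 -0.0111]
rim fit centre local [ 0.0001 -0.0027 -0.    ] n 9197
lip side 3554 rim z p90 0.0537
grip side 1843 rim z p90 0.0543
y+ 3265 rim z p90 0.054
y- 921 rim z p90 0.0546
```

View pics/w6.png

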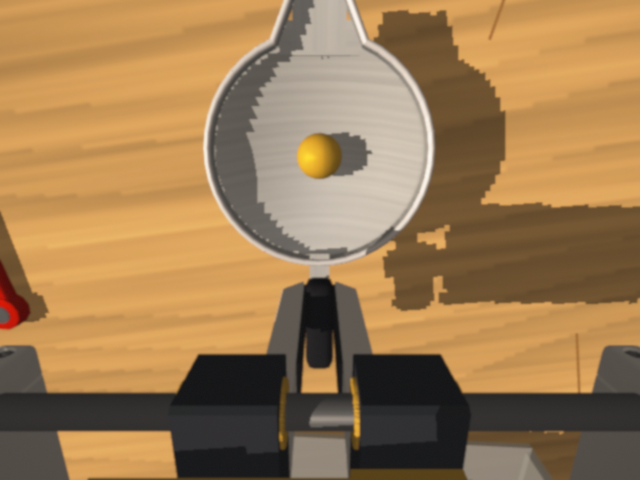

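Dish level within 1°, ball within 1 mm of the middle. I plan a smooth 6-call transfer.

```bash
python3 - <<'E'
from h import *
s=ctrl.observe();p0=s['position'];y0=np.radians(-7.8);y1=np.radians(94.4)
p1=np.array([.5713,.0524,.096])
mj=lambda t:(lambda t:10*t**3-15*t**4+6*t**5)(np.clip(t,0,1))
def pose(k): 
    a=mj(k/48); return np.r_[p0[:2]+(p1-p0)[:2]*a,p0[2]+(p1-p0)[2]*mj(k/30)],y0+(y1-y0)*a
for c in range(6):
    P,Y=pose(8*c);ex=np.array([np.cos(Y),np.sin(Y),0]);ey=np.array([np.sin(Y),-np.cos(Y),0])
    print([[255]+[round(float(v),n) for v,n in zip((d@ex,d@ey,-d[2],-(y-Y)),(4,4,4,3))] for d,y in ((pose(8*c+i)[0]-P,pose(8*c+i)[1]) for i in range(1,9))])
E
```

```text
[[255, 0.0, -0.0, -0.0, -0.0], [255, 0.0, -0.0002, -0.0001, -0.001], [255, 0.0001, -0.0006, -0.0005, -0.004], [255, 0.0002, -0.0014, -0.001, -0.009], [255, 0.0003, -0.0027, -0.0019, -0.017], [255, 0.0005, -0.0046, -0.0031, -0.029], [255, 0.0007, -0.007, -0.0047, -0.044], [255, 0.001, -0.0101, -0.0066, -0.063]]
[[255, 0.0006, -0.0037, -0.0022, -0.024], [255, 0.0014, -0.0082, -0.0048, -0.052], [255, 0.0022, -0.0133, -0.0076, -0.084], [255, 0.0032, -0.0191, -0.0106, -0.121], [255, 0.0043, -0.0256, -0.0138, -0.163], [255, 0.0055, -0.0328, -0.0171, -0.208], [255, 0.0069, -0.0406, -0.0205, -0.258], [255, 0.0083, -0.049, -0.0239, -0.311]]
[[255, 0.0042, -0.008, -0.0033, -0.057], [255, 0.0086, -0.0165, -0.0065, -0.117], [255, 0.0132, -0.0254, -0.0095, -0.179], [255, 0.0179, -0.0346, -0.0123, -0.244], [255, 0.0228, -0.0441, -0.0149, -0.311], [255, 0.0279, -0.0537, -0.0171, -0.379], [255, 0.0329, -0.0635, -0.019, -0.448], [255, 0.0381, -0.0734, -0.0206, -0.518]]
[[255, 0.0093, -0.006, -0.0012, -0.07], [255, 0.0186, -0.0121, -0.0021, -0.139], [255, 0.0277, -0.018, -0.0027, -0.207], [255, 0.0367, -0.0238, -0.003, -0.274], [255, 0.0454, -0.0294, -0.0031, -0.338], [255, 0.0538, -0.0348, -0.0031, -0.401], [255, 0.0618, -0.04, -0.0031, -0.461], [255, 0.0694, -0.045, -0.0031, -0.518]]
[[255, 0.0085, -0.0005, -0.0, -0.053], [255, 0.0164, -0.0009, -0.0, -0.103], [255, 0.0237, -0.0014, -0.0, -0.148], [255, 0.0303, -0.0017, -0.0, -0.19], [255, 0.0362, -0.0021, -0.0, -0.227], [255, 0.0414, -0.0024, -0.0, -0.259], [255, 0.0458, -0.0026, -0.0, -0.287], [255, 0.0496, -0.0029, -0.0, -0.311]]
[[255, 0.003, 0.0008, -0.0, -0.019], [255, 0.0054, 0.0014, -0.0, -0.035], [255, 0.0071, 0.0018, -0.0, -0.046], [255, 0.0084, 0.0022, -0.0, -0.054], [255, 0.0092, 0.0024, -0.0, -0.059], [255, 0.0096, 0.0025, -0.0, -0.062], [255, 0.0098, 0.0025, -0.0, -0.063], [255, 0.0098, 0.0025, -0.0, -0.063]]
```

drive_tool:
  commands:
    - [255,0,0,0,0]
    - [255,0,0,0,-0.001]
    - [255,0,-0.0005,-0.0005,-0.004]
    - [255,0,-0.0015,-0.001,-0.009]
    - [255,0.0005,-0.0025,-0.002,-0.017]
    - [255,0.0005,-0.0045,-0.003,-0.029]
    - [255,0.0005,-0.007,-0.0045,-0.044]
    - [255,0.001,-0.01,-0.0065,-0.063]

```text
time_s: 15.6
position: [0.5055, -0.2143, 0.0474]
orientation: [-3.139, 0.112, 0.0]
wrist_force: [-0.7, 0.4, -1.6]
width: 0.14
```

drive_tool:
  commands:
    - [255,0.0005,-0.0035,-0.002,-0.024]
    - [255,0.0015,-0.008,-0.005,-0.052]
    - [255,0.002,-0.0135,-0.0075,-0.084]
    - [255,0.003,-0.019,-0.0105,-0.121]
    - [255,0.0045,-0.0255,-0.014,-0.163]
    - [255,0.0055,-0.033,-0.017,-0.208]
    - [255,0.007,-0.0405,-0.0205,-0.258]
    - [255,0.0085,-0.049,-0.024,-0.311]

```text
time_s: 16.27
position: [0.5178, -0.1656, 0.0717]
orientation: [3.119, 0.379, 0.0]
wrist_force: [-0.7, 0.3, -1.3]
width: 0.143
```

drive_tool:
  commands:
    - [255,0.004,-0.008,-0.0035,-0.057]
    - [255,0.0085,-0.0165,-0.0065,-0.117]
    - [255,0.013,-0.0255,-0.0095,-0.179]
    - [255,0.018,-0.0345,-0.0125,-0.244]
    - [255,0.023,-0.044,-0.015,-0.311]
    - [255,0.028,-0.0535,-0.017,-0.379]
    - [255,0.033,-0.0635,-0.019,-0.448]
    - [255,0.038,-0.0735,-0.0205,-0.518]

```text
time_s: 16.93
position: [0.5375, -0.085, 0.0923]
orientation: [2.917, 1.167, 0.001]
wrist_force: [0.3, 0.0, -1.9]
width: 0.143
```

drive_tool:
  commands:
    - [255,0.0095,-0.006,-0.001,-0.07]
    - [255,0.0185,-0.012,-0.002,-0.139]
    - [255,0.0275,-0.018,-0.0025,-0.207]
    - [255,0.0365,-0.024,-0.003,-0.274]
    - [255,0.0455,-0.0295,-0.003,-0.338]
    - [255,0.054,-0.035,-0.003,-0.401]
    - [255,0.062,-0.04,-0.003,-0.461]
    - [255,0.0695,-0.045,-0.003,-0.518]

```text
time_s: 17.6
position: [0.5571, -0.0045, 0.0951]
orientation: [2.521, 1.875, 0.0]
wrist_force: [0.2, 0.3, -2.2]
width: 0.143
```

drive_tool:
  commands:
    - [255,0.0085,-0.0005,0,-0.053]
    - [255,0.0165,-0.001,0,-0.103]
    - [255,0.0235,-0.0015,0,-0.148]
    - [255,0.0305,-0.0015,0,-0.19]
    - [255,0.036,-0.002,0,-0.227]
    - [255,0.0415,-0.0025,0,-0.259]
    - [255,0.046,-0.0025,0,-0.287]
    - [255,0.0495,-0.003,0,-0.311]

```text
time_s: 18.27
position: [0.5687, 0.0433, 0.0949]
orientation: [2.203, 2.24, 0.0]
wrist_force: [-0.3, -0.4, -2.7]
width: 0.144
```

drive_tool:
  commands:
    - [255,0.003,0.001,0,-0.019]
    - [255,0.0055,0.0015,0,-0.035]
    - [255,0.007,0.002,0,-0.046]
    - [255,0.0085,0.002,0,-0.054]
    - [255,0.009,0.0025,0,-0.059]
    - [255,0.0095,0.0025,0,-0.062]
    - [255,0.01,0.0025,0,-0.063]
    - [255,0.01,0.0025,0,-0.063]

```text
time_s: 18.93
position: [0.5709, 0.0528, 0.0948]
orientation: [-2.134, -2.305, -0.0]
wrist_force: [0.3, 0.2, -1.5]
width: 0.144
```

```bash
python3 chk.py w7; python3 - <<'E'
from h import *
for c in ['wrist','scene']:
    img,d,W=cloud(c);I=img.astype(int);
    if c=='scene': save('s7',img[60:420,150:600])
    tc=np.array([.5567,.2423]);a=np.radians(4.4);ex=np.array([np.cos(a),np.sin(a)]);ey=np.array([-ex[1],ex[0]])
    U=np.stack([(W[...,:2]-tc)@ex,(W[...,:2]-tc)@ey,W[...,2]],-1)
    b=(I[...,2]>I[...,0]*1.5)&(I[...,2]>60)&(abs(U[...,0]-.06)<.04)&(abs(U[...,1])<.09)
    print(c,'blue hinge/tab (tub frame)',b.sum(),np.round(np.nanpercentile(U[b],[5,50,95],axis=0),3).tolist() if b.sum() else '')
    l=(abs(U[...,0]-.055)<.03)&(abs(U[...,1])<.08)&(U[...,2]>.09)&(U[...,2]<.17)&~b
    p=U[l]
    if len(p)>50: print('lid n',np.round(np.linalg.svd(p-p.mean(0),full_matrices=False)[2][2],3),len(p))
    # near-end rim of tub: height 52-66mm
    r=(abs(U[...,2]-.06)<.006)&(abs(U[...,0])<.07)&(abs(U[...,1]+.08)<.02)&(I.min(-1)>120)
    if r.sum()>20: print('end rim y',r.sum(),np.round(np.percentile(U[r][:,1],[2,10,50,90]),4),'x',np.round(np.percentile(U[r][:,0],[1,99]),4))
E
```

```text
18.9333 [0.5709 0.0528 0.0948] [-2.1344 -2.3052 -0.    ] w 0.144 [ 0.3  0.2 -1.5] [-0.09 -0.1   0.03]
yaw 94.41 tilt deg along x -0.91 across -0.36
ball top rel dish centre (tool x,y) [ 0.0006  0.0008 -0.014 ] n 1547 mean [ 0.001   0.0005 -0.0112]
rim fit centre local [0.0029 0.0005 0.    ] n 5448
lip side 311 rim z p90 0.1074
grip side 2962 rim z p90 0.1071
y+ 1311 rim z p90 0.1072
y- 1225 rim z p90 0.1072
wrist blue hinge/tab (tub frame) 104 [[0.051, -0.063, 0.061], [0.051, -0.051, 0.063], [0.051, -0.039, 0.064]]
lid n [-0.743  0.657  0.129] 4536
end rim y 431 [-0.0805 -0.078  -0.0684 -0.0618] x [-0.06    0.0513]
scene blue hinge/tab (tub frame) 280 [[0.047, -0.052, 0.064], [0.057, -0.007, 0.192], [0.067, 0.048, 0.202]]
lid n [ 1.    -0.017  0.02 ] 1347
```

View pics/w7.png

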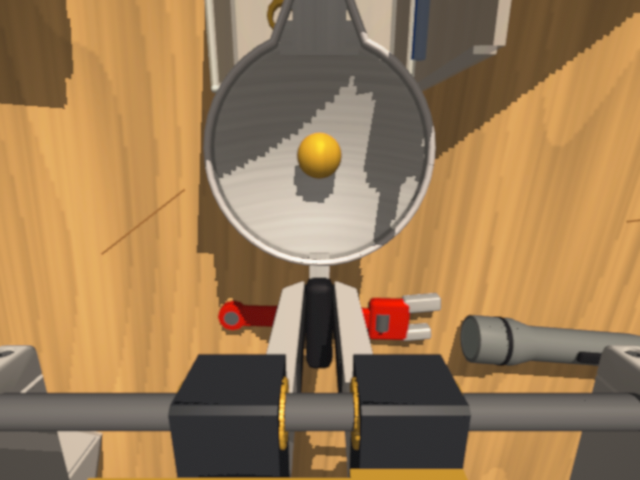

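View pics/s7.png

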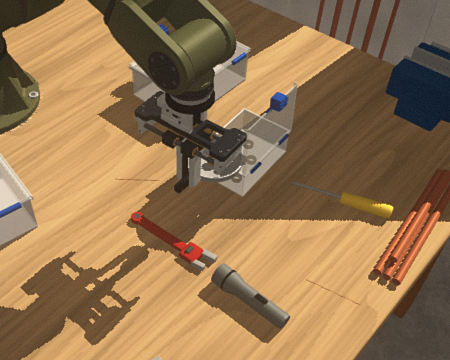

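Both views agree. The dish lip is in over the near end between the long walls, the ball at px (320,155) is central, the lid is upright, and the tools lie where they were. I let it settle and hand in.

drive_tool:
  commands:
    - [255,0,0,0,0]
    - [255,0,0,0,0]
    - [255,0,0,0,0]
    - [255,0,0,0,0]
    - [255,0,0,0,0]
    - [255,0,0,0,0]
    - [255,0,0,0,0]
    - [255,0,0,0,0]

```text
time_s: 19.75
position: [0.571, 0.0528, 0.0948]
orientation: [-2.134, -2.305, -0.0]
wrist_force: [-0.4, -0.5, -1.8]
width: 0.142
```

```bash
python3 chk.py; python3 -c "
from plant import ctrl
print(ctrl.sign_off())"
```

```text
19.75 [0.571  0.0528 0.0948] [-2.1343e+00 -2.3053e+00 -1.0000e-04] w 0.142 [-0.4 -0.5 -1.8] [-0.19 -0.07  0.05]
yaw 94.41 tilt deg along x -0.92 across -0.36
ball top rel dish centre (tool x,y) [ 0.0006  0.0004 -0.014 ] n 1551 mean [ 0.001   0.0005 -0.0112]
rim fit centre local [0.0029 0.0005 0.    ] n 5442
lip side 311 rim z p90 0.1071
grip side 2961 rim z p90 0.1071
y+ 1306 rim z p90 0.1072
y- 1231 rim z p90 0.1072
the job is handed in; nothing more can be done
None
```

I flipped the tub's lid up, then picked the dish up by its grip and turned it about 102°. I handed the job in at about 20 s with the dish held still, its lip in over the tub's near end. No verdict was reported.

**Last checks:**
- **Dish:** level to about 1°, and in line with the tub to well under 1°. Its underside is about 25 mm above the tub's rim.
- **Lip and middle:** by calculation from the measured tub pose, the lip end is about 37 mm inside the end wall. The middle of the dish is about 35 mm outside the tub.
- **Ball:** within about 1 mm of the middle of the dish.
- **Lid:** about 1.52 rad before the dish was picked up. The scene camera still showed it upright at the end.
- **Tools:** in the last pictures the spanner, torch and screwdriver looked undisturbed. I didn't measure them, and I didn't check the bleed key.

**What failed or disagreed:**
- **First pinch missed:** the first try at the lid tab closed on nothing. The wrist camera put the fingertips about 8 mm behind the reported tool point, not 17 mm ahead of it as given. I allowed for that, and both later grips held, at 24 mm on the tab and 13.7 mm on the grip.
- **Last lid check by wrist camera:** it gave no usable angle because the dish was in the way, so I relied on the scene camera.

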